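# Hold the bread down at the third click of a toaster whose catch is worn out

## Task

One slot of the toaster holds a square slice of bread and the other a round bagel half; the levers no longer catch and spring back when let go. With the fingers, push down the lever on the bread's side past its first two clicks to the third click, but not on to the bottom stop, hold it there for at least three seconds and finish while still holding it down. Leave the bagel up, and do not touch the bread, the bagel or the other things on the worktop.

Things in the scene. Friction and masses are not known exactly. Their poses are not given: they have to be found in the camera images.
- toaster: low metal toaster, black ends, 220 (x) x 176 (y) x 130 mm high, fixed; origin under its centre, z up. Its lever end (face at local x = -110 mm) looks to the robot, turned up to 0.3 rad. Two slots 26 x 120 mm run along x at y = +40 (left) and -40 mm (right), each with its own lever on the same side of the end face. Bright ticks by each track mark the clicks (pad mid-height)
- paddle_left (a point): black flat pad of the left lever (local y = +40 mm of the toaster), 42 (x) x 34 (y) x 12 mm thick; this point is the middle of its top face, 146 mm in front (-x) of the toaster's centre and 136 mm above the worktop at rest; moves down with the lever; its axes are the toaster's
- paddle_right (a point): the same point on the pad of the right lever (local y = -40 mm of the toaster)
- lever_left (a joint): travel of the left lever, which carries what is in the left slot: 0 m at rest on top, grows downward. Clicks at 0.014, 0.028 and 0.042 m, bottom stop at 0.052 m. A spring always drives it up: 7 N at the top, 8 N at the third click. Humps between clicks swing it by 2 to 3 N (peak 11 N before the third); a higher one beyond peaks near 13 N at 0.046 m, then gives way
- lever_right (a joint): travel of the right lever, which carries what is in the right slot: 0 m at rest on top, grows downward. Clicks at 0.014, 0.028 and 0.042 m, bottom stop at 0.052 m. A spring always drives it up: 7 N at the top, 8 N at the third click. Humps between clicks swing it by 2 to 3 N (peak 11 N before the third); a higher one beyond peaks near 13 N at 0.046 m, then gives way
- bread: square slice of bread, 100 (x) x 16 (y) x 100 mm high, standing loose in one of the slots and showing about 45 mm above the toaster; origin at the middle of its lower edge, about 75 mm above the worktop at the start; goes down with its lever
- bagel: round bagel half, 92 mm across and about 20 mm thick with a hole, standing on edge in the other slot; origin at its centre, about 111 mm above the worktop
- mug: white mug with handle, 76 mm high, bystander; origin under its centre
- tin: flat food tin 105 x 63 x 26 mm, bystander; origin under its centre
- garlic: garlic bulb 60 mm across and 58 mm high, bystander; origin under its centre
- teaspoon: metal teaspoon 138 mm long, bystander; origin under its centre
There are look-alikes about, which are no part of the job. Leave any green look-alike of the bagel alone.

How it is judged:
By the outcome, as a careful person would: the job done as asked, in the order asked, and still so for the second after the job is handed in, while the arm keeps its last pose, push and grip.
It also fails if it takes over 40 s, if anything falls off the work surface, if the arm or the gripper's body presses on something with over 40 N, if the wrist force passes 120 N, or if a joint passes its speed limit or range.

## Robot

A 7-joint arm with a two-finger parallel gripper is mounted at the origin on a cart in front of the work surface, level with it; the furniture and walls round the work are solid. World frame = base frame: x ahead of the robot, y to its left, z up, the work surface at z = 0. Lengths are in m, angles in rad, forces in N, time in s.
With the tool pointing down it reaches from about 0.4 to 0.9 m from the base axis. Payload 5.5 kg.
Tool frame: the origin (TCP) lies at the very end of the fingers, on their centre line; the grasp point (between the pads) lies 19 mm behind it (hold_point_z is the z of the grasp point in the tool frame, in m); z points along the fingers, y is the line along which they close (so a half turn about z gives the same grasp; the last joint's range is limited). The gripper opens to 92 mm and grips with 3 to 60 N. Pads are 19 mm wide; open, the fingers measure 130 mm over their backs; the gripper's body (75 mm by 190 mm) begins 47 mm behind the grasp point.
Start: joints at [1.573, 0.501, -0.427, 1.55, 0.221, 1.138, -0.21], TCP at [0.168, -0.628, 0.227] pointing down, gripper open.
Joint ranges: [-2.88, 2.88], [-0.31, 2.03], [-1.54, 1.56], [0.2, 2.42], [-1.41, 4.55], [0.19, 2.02], [-2.57, 2.57]. Speed limits (rad/s): [2.57, 2.57, 3.14, 3.14, 3.14, 3.14, 3.14].

## Interface

Orientations are given as a 3x3 rotation matrix whose columns are the frame's x, y, z axes.
In Python, from station import state, camera, job_done, spot_in, place_of, hold_point_z gives the robot as it stands.
- The arm moves only by the tool apply_moves, never from a script. Its argument "plan" is text: rows parted by semicolons, each of 4 numbers parted by spaces: the shift along the tool's x, y, z each as a share of 0.12 m, from -1 to 1, then the turn about the tool's z as a share of pi/4 rad, from -1 to 1. In form: x y z turn; .... A call has 1 to 20 rows; each row is the pose to reach, as a shift and turn from the pose commanded when the call began, along the tool's axes at that moment; what a row does not reach only later rows make up. A row lasts 1/10 s, in which the tool goes at most 50 mm and 8.59 degrees, less where a joint would pass 70% of its speed; a pose out of reach is approached as far as the arm can. A call with a number of a shift or a turn outside -1 to 1 is refused whole. A call with a gripper value outside its range is refused whole. "gripper" is the opening, from -1 (shut) to 1 (fully open), set as the call begins (left out, the last holds). The fingers move at their own pace and stop on an object; "force" is the grip in N (left out, the last holds). Time passes only in rows, so rows that repeat a pose let the fingers close. It gives the time, the measured TCP pose, the force, the opening and the grip force at its end, in the units of the state.
- state(): the state, without advancing time (a new reading comes with each control period).
- camera(name): name is "scene" or "top"; returns a dict with "color" (400x640x3 uint8, red, green, blue), "z_map" (400x640 float32, m along the optical axis (not along the pixel's ray), 0 where there is no reading), "fx", "fy", "cx", "cy" (pixels), "rvec" (rotation vector, rad) and "tvec" (3), from world to camera coordinates, as OpenCV has them. Camera axes: x right, y down, z forward; pixel columns grow to the right and rows downward; lengths in m; the calibration is good to about 2 mm. A picture is of the moment at which its call begins.
- job_done(): hands the job in; it is judged then, once.
Trained networks look in a picture, given as the dict that the camera call returned (one of the last four; its "shot" number tells which), for a name from the list of things; names that differ only in an ending like _2 or _b are one class to them, and where a whole thing is asked for, a point or a joint stands for the part that bears it (a point fixed in the world has none). Each returns a list of dicts, best first, with "conf" (0 to 1); they miss things now and then, are a little off and sometimes report something else, mostly with a low value. They report only what shows in the picture. A call takes as long as a camera call. They do not tell look-alikes from the thing itself.
- spot_in(picture, target): "point" ([x, y, z] in m, in the coordinates of the camera as it stood for that picture, good to about 4 mm: the middle of the surface that is visible of it).
- place_of(picture, target): "point" ([x, y, z] in m, in the coordinates of the camera as it stood for that picture, good to about 4 mm: a listed point, or the origin of a listed thing).
The state is a dict: "clock": time; "joints": joint angles; "qvel": joint speeds; "tau": joint torques, N m; "position": TCP position; "tcp_rot": TCP orientation; "contact_force": force on the tool from outside, world axes, zero at the start; "moment": the same for the moment, N m; "opening": opening from 0.0 (shut) to 1.0 (fully open); "grasp_force": force on a finger pad.
Only numpy, scipy, OpenCV 4.12 (cv2) and the standard library are available. Lean on these libraries where they do the work, as an engineer would, in place of code of your own. Each camera call takes 0.05 s, during which the arm holds its last target. There are 200 camera calls.

## Working session

There is one attempt and no reset: what is moved stays moved. The work goes in short steps, Python scripts to look and compute and a tool call to move; the robot and the scene stay as the last step left them, time stands still between calls to the robot, and variables do not carry over. Pictures are saved under pics/ and viewed, at most 10 in all, crops included, and the job is handed in when it is done.

Besides the shell and the picture viewer there is one more tool, called after "Emit:" as name(argument=value, ...), one argument or row to a line, values as JSON. apply_moves: Moves the arm, as the interface text tells. Shift numbers are shares of 0.12 m and turn numbers shares of pi/4 rad, none past 1 either way. Its arguments: {"type":"object","properties":{"plan":{"type":"string"},"gripper":{"type":"number"},"force":{"type":"number"}},"required":["plan"]}

```bash
mkdir -p pics; cat > h.py <<'E'
import numpy as np, cv2
from station import *
def w(p,c):
    R=cv2.Rodrigues(np.array(c["rvec"],float))[0]
    return R.T@(np.array(p)-np.array(c["tvec"]).ravel())
def px(p,c):
    R=cv2.Rodrigues(np.array(c["rvec"],float))[0]; q=R@np.array(p)+np.array(c["tvec"]).ravel()
    return (round(c["fx"]*q[0]/q[2]+c["cx"]),round(c["fy"]*q[1]/q[2]+c["cy"]))
def cloud(c):
    v,u=np.mgrid[0:400,0:640]; z=c["z_map"]
    P=np.stack([(u-c["cx"])/c["fx"]*z,(v-c["cy"])/c["fy"]*z,z],-1)
    R=cv2.Rodrigues(np.array(c["rvec"],float))[0]
    W=(P-np.array(c["tvec"]).ravel())@R; W[z==0]=np.nan
    return W
E
python3 - <<'E'
from h import *
for n in("scene","top"):
    c=camera(n); cv2.imwrite(f"pics/{n}.png",c["color"][...,::-1])
    for t in["toaster","paddle_left","paddle_right","bread","bagel","mug","tin","garlic","teaspoon"]:
        print(n,t,[(np.round(w(r["point"],c),3).tolist(),px(w(r["point"],c),c),round(r["conf"],2)) for r in place_of(c,t)[:3]])
s=state();print(s["clock"],s["position"],s["tcp_rot"],s["opening"])
E
```

```text
scene toaster [([0.638, 0.142, -0.003], (365, 193), 0.76)]
scene paddle_left [([0.493, 0.17, 0.135], (306, 182), 0.6)]
scene paddle_right [([0.492, 0.091, 0.133], (334, 207), 0.88)]
scene bread [([0.641, 0.101, 0.069], (382, 182), 0.85)]
scene bagel [([0.525, -0.041, 0.042], (394, 266), 0.92), ([0.635, 0.183, 0.11], (353, 150), 0.65)]
scene mug [([0.387, 0.294, 0.0], (236, 215), 0.91)]
scene tin [([0.39, -0.059, 0.004], (351, 327), 0.79)]
scene garlic [([0.365, 0.158, 0.001], (267, 260), 0.89)]
scene teaspoon [([0.367, 0.034, 0.003], (308, 301), 0.89)]
top toaster [([0.64, 0.144, -0.001], (309, 157), 0.65)]
top paddle_left [([0.492, 0.172, 0.136], (295, 208), 0.75)]
top paddle_right [([0.494, 0.097, 0.132], (329, 207), 0.87)]
top bread [([0.643, 0.099, 0.074], (327, 148), 0.9)]
top bagel [([0.636, 0.179, 0.106], (293, 147), 0.85), ([0.383, 0.291, -0.002], (249, 257), 0.63), ([0.528, -0.039, 0.046], (383, 197), 0.59)]
top mug [([0.385, 0.29, -0.007], (250, 256), 0.94), ([0.364, 0.033, -0.002], (353, 264), 0.74)]
top tin [([0.395, -0.063, 0.001], (390, 252), 0.82)]
top garlic [([0.37, 0.162, 0.001], (301, 262), 0.79)]
top teaspoon [([0.369, 0.031, -0.003], (353, 262), 0.62)]
1.0 [ 0.16763639 -0.62799824  0.22673527] [[ 9.66173715e-01  2.57892129e-01  4.72845777e-05]
 [ 2.57892129e-01 -9.66173716e-01  8.39931524e-06]
 [ 4.78512335e-05  4.07912282e-06 -9.99999999e-01]] 0.9975077223484783
```

View pics/scene.png

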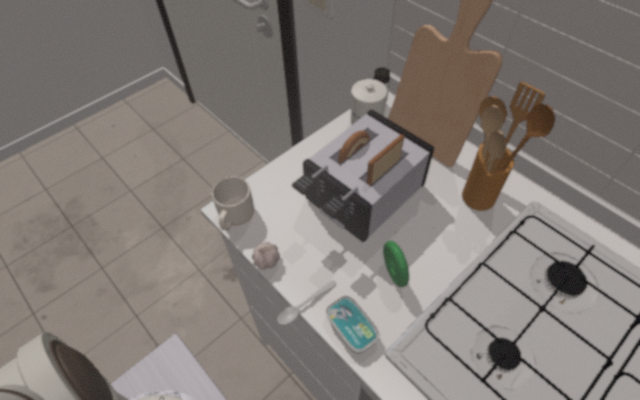

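View pics/top.png

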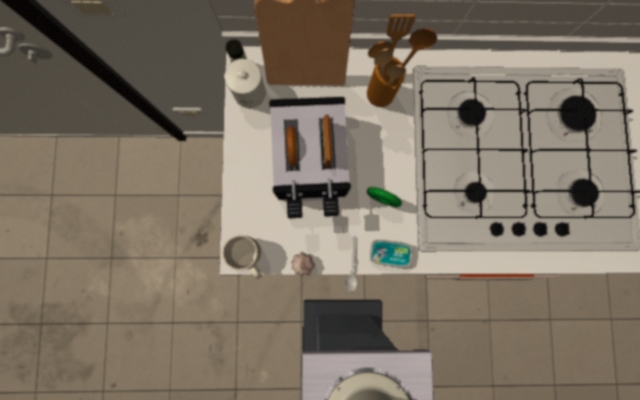

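The bread (light square slice, top image 327,143) is in the right slot and the bagel half (291,147) in the left. The green ring at (383,197) is the look-alike. The pads are left (294,208) and right (331,207). I want the right pad, so I'll check it in a close crop and by depth.

```bash
python3 - <<'E'
from h import *
ims=[]
for n in("top","scene"):
    c=camera(n); W=cloud(c)
    for nm,p in(("L",(.493,.171)),("R",(.493,.094))):
        m=(abs(W[...,0]-p[0])<.034)&(abs(W[...,1]-p[1])<.03)&(W[...,2]>.122)&(W[...,2]<.15)
        q=W[m]; print(n,nm,m.sum(),np.round(np.median(q,0),4),np.round(np.percentile(q,[3,97],axis=0),3).tolist())
    # toaster top surface yaw
    m=(abs(W[...,2]-.13)<.006)&(abs(W[...,0]-.64)<.1)&(abs(W[...,1]-.14)<.12)
    r=cv2.minAreaRect(W[m][:,:2].astype(np.float32)); print(n,r)
    u,v=(312,160) if n=="top" else (365,180)
    ims.append(cv2.resize(c["color"][v-65:v+65,u-65:u+65,::-1],(390,390),interpolation=cv2.INTER_CUBIC))
cv2.imwrite("pics/crop.png",np.hstack(ims))
E
```

```text
top L 313 [0.4942 0.1732 0.1346] [[0.472, 0.156, 0.13], [0.52, 0.189, 0.137]]
top R 299 [0.4966 0.0925 0.1348] [[0.477, 0.077, 0.131], [0.52, 0.108, 0.138]]
top ((0.6396982073783875, 0.140799880027771), (0.20947471261024475, 0.17234918475151062), 3.2740209102630615)
scene L 390 [0.4908 0.1721 0.1354] [[0.469, 0.156, 0.124], [0.526, 0.189, 0.138]]
scene R 386 [0.4922 0.0918 0.1357] [[0.473, 0.077, 0.129], [0.518, 0.109, 0.138]]
scene ((0.639702320098877, 0.140929713845253), (0.2065519243478775, 0.1730498969554901), 2.790241003036499)
```

View pics/crop.png

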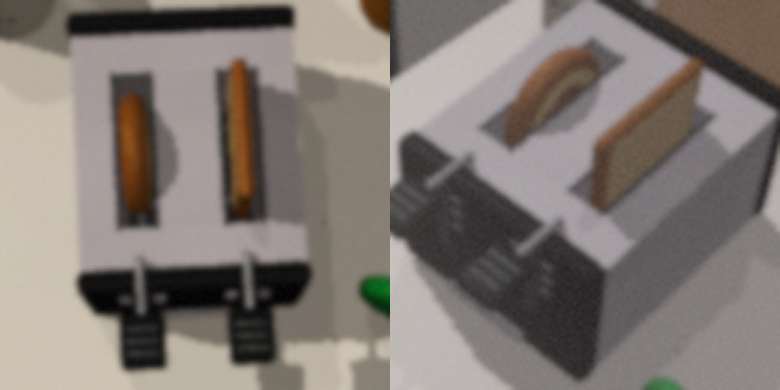

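Emit:
apply_moves(
  plan="0.25 -0.25 0 0; 0.5 -0.5 0 0; 0.75 -0.75 0 0; 1 -1 0 0",
  gripper=-1,
)

```text
clock: 1.5
position: [0.2533, -0.4797, 0.2268]
tcp_rot: [[0.966, 0.258, 0.0], [0.258, -0.966, -0.0], [0.0, 0.0, -1.0]]
contact_force: [-0.6, 0.7, 0.4]
opening: 0.703
grasp_force: 0.0
```

The crop confirms it: the square bread (650,135) sits in the right slot behind the right pad (490,270 in the right half), and the round bagel is on the left. Both pad views agree at about (0.494, 0.092, 0.136), with yaw about 0.05.

Emit:
apply_moves(
  plan="0.25 -0.25 0 0; 0.5 -0.5 0 0; 0.75 -0.75 0 0; 1 -1 0 0; 1 -1 0 0",
)

```text
clock: 2.0
position: [0.3412, -0.3287, 0.2274]
tcp_rot: [[0.964, 0.267, 0.001], [0.267, -0.964, 0.001], [0.002, -0.0, -1.0]]
contact_force: [0.3, -0.9, 0.2]
opening: 0.266
grasp_force: 0.0
```

Emit:
apply_moves(
  plan="0.25 -0.25 0 0; 0.5 -0.5 0 0; 0.75 -0.75 0 0; 1 -1 0 0; 1 -1 0 0",
)

```text
clock: 2.5
position: [0.4257, -0.1821, 0.2275]
tcp_rot: [[0.964, 0.266, 0.003], [0.266, -0.964, 0.001], [0.003, -0.0, -1.0]]
contact_force: [-0.2, 0.0, 0.4]
opening: 0.006
grasp_force: 0.0
```

Emit:
apply_moves(
  plan="0.25 -0.25 0 0; 0.5 -0.5 0 0; 0.75 -0.75 0 0.1; 1 -1 0 0.27; 1 -1 0 0.27; 1 -1 0 0.27",
)

```text
clock: 3.1
position: [0.5078, -0.0402, 0.2266]
tcp_rot: [[0.999, 0.052, -0.0], [0.052, -0.999, -0.0], [-0.0, 0.0, -1.0]]
contact_force: [-0.0, -1.3, 0.0]
opening: 0.007
grasp_force: 0.0
```

Emit:
apply_moves(
  plan="-0.02 -0.35 0 0; -0.05 -0.7 0 0; -0.08 -1 0 0; -0.08 -1 0 0; -0.08 -1 0 0",
)

```text
clock: 3.6
position: [0.492, 0.0772, 0.2266]
tcp_rot: [[0.999, 0.049, -0.0], [0.049, -0.999, -0.001], [-0.0, 0.001, -1.0]]
contact_force: [0.4, -1.1, -0.4]
opening: 0.006
grasp_force: 0.0
```

Emit:
apply_moves(
  plan="0 -0.11 0 0; 0 -0.11 0.2 0; 0 -0.11 0.4 0; 0 -0.11 0.58 0; 0 -0.11 0.63 0; 0 -0.11 0.63 0; 0 -0.11 0.63 0",
)

```text
clock: 4.3
position: [0.4923, 0.0919, 0.1519]
tcp_rot: [[0.999, 0.048, 0.001], [0.048, -0.999, 0.0], [0.001, -0.0, -1.0]]
contact_force: [-0.0, 0.0, 0.1]
opening: 0.005
grasp_force: 0.0
```

```bash
python3 - <<'E'
from h import *
c=camera("scene");s=state();print(s["position"],s["contact_force"])
for z in(s["position"],(.493,.092,.136)):print(px(z,c))
ims=[]
for n in("top","scene"):
    c=camera(n); u,v=px(s["position"],c); v=max(v,65)
    ims.append(cv2.resize(c["color"][v-65:v+65,u-65:u+65,::-1],(390,390),interpolation=cv2.INTER_CUBIC))
cv2.imwrite("pics/crop2.png",np.hstack(ims))
E
```

```text
[0.49249184 0.09206022 0.15217861] [ 0.27809328 -0.70910272 -0.08416168]
(334, 200)
(334, 205)
```

View pics/crop2.png

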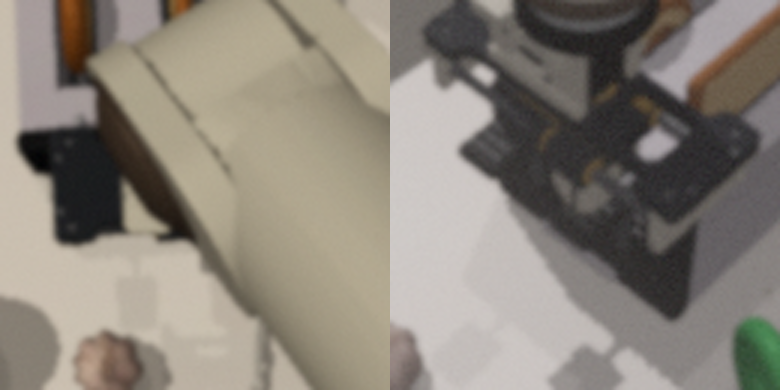

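The gripper is over the right pad, clear of the bread and bagel. Now to find contact.

Emit:
apply_moves(
  plan="0 0 0.05 0; 0 0 0.09 0; 0 0 0.11 0; 0 0 0.11 0; 0 0 0.11 0",
)

```text
clock: 4.95
position: [0.4915, 0.0922, 0.1378]
tcp_rot: [[0.999, 0.049, -0.0], [0.049, -0.999, 0.0], [-0.0, -0.0, -1.0]]
contact_force: [-1.0, 0.5, -0.2]
opening: 0.003
grasp_force: 0.0
```

Emit:
apply_moves(
  plan="0 0 0.015 0; 0 0 0.03 0; 0 0 0.03 0; 0 0 0.03 0",
)

```text
clock: 5.35
position: [0.4918, 0.0923, 0.1349]
tcp_rot: [[0.999, 0.049, 0.001], [0.049, -0.999, -0.0], [0.001, 0.0, -1.0]]
contact_force: [-2.2, -1.1, 6.0]
opening: 0.006
grasp_force: 3.2
```

Emit:
apply_moves(
  plan="0 0 0.015 0; 0 0 0.03 0; 0 0 0.03 0; 0 0 0.03 0",
)

```text
clock: 5.75
position: [0.4918, 0.0923, 0.1315]
tcp_rot: [[0.999, 0.049, 0.001], [0.049, -0.999, -0.0], [0.001, 0.001, -1.0]]
contact_force: [-2.2, -0.7, 8.1]
opening: 0.005
grasp_force: 4.1
```

Emit:
apply_moves(
  plan="0 0 0.03 0; 0 0 0.06 0; 0 0 0.09 0; 0 0 0.12 0; 0 0 0.15 0; 0 0 0.18 0; 0 0 0.2 0; 0 0 0.2 0; 0 0 0.2 0",
)

```text
clock: 6.65
position: [0.4918, 0.0923, 0.1074]
tcp_rot: [[0.999, 0.049, 0.001], [0.049, -0.999, -0.0], [0.001, 0.0, -1.0]]
contact_force: [-2.0, -0.1, 9.0]
opening: 0.005
grasp_force: 4.0
```

Emit:
apply_moves(
  plan="0 0 0.02 0; 0 0 0.04 0; 0 0 0.05 0; 0 0 0.05 0; 0 0 0.05 0",
)

```text
clock: 7.15
position: [0.4918, 0.0923, 0.1015]
tcp_rot: [[0.999, 0.049, 0.001], [0.049, -0.999, -0.0], [0.001, 0.001, -1.0]]
contact_force: [-3.3, -0.2, 8.2]
opening: 0.008
grasp_force: 4.3
```

Emit:
apply_moves(
  plan="0 0 0.015 0; 0 0 0.025 0; 0 0 0.025 0; 0 0 0.025 0",
)

```text
clock: 7.55
position: [0.4918, 0.0922, 0.0983]
tcp_rot: [[0.999, 0.049, 0.001], [0.049, -0.999, -0.0], [0.001, 0.0, -1.0]]
contact_force: [-2.1, 0.1, 7.0]
opening: 0.003
grasp_force: 3.2
```

Emit:
apply_moves(
  plan="0 0 0.01 0; 0 0 0.015 0; 0 0 0.015 0; 0 0 0.015 0",
)

```text
clock: 7.95
position: [0.4919, 0.0923, 0.0966]
tcp_rot: [[0.999, 0.049, 0.001], [0.049, -0.999, -0.0], [0.001, 0.0, -1.0]]
contact_force: [-2.2, -1.0, 7.6]
opening: 0.004
grasp_force: 3.5
```

Emit:
apply_moves(
  plan="0 0 0.005 0; 0 0 0.01 0; 0 0 0.01 0; 0 0 0.01 0",
)

```text
clock: 8.35
position: [0.4918, 0.0923, 0.0955]
tcp_rot: [[0.999, 0.049, 0.001], [0.049, -0.999, -0.0], [0.001, 0.0, -1.0]]
contact_force: [-2.2, -0.6, 8.9]
opening: 0.003
grasp_force: 4.4
```

Emit:
apply_moves(
  plan="0 0 0.005 0; 0 0 0.008 0; 0 0 0.008 0; 0 0 0.008 0; 0 0 0.008 0",
)

```text
clock: 8.85
position: [0.4919, 0.0923, 0.0946]
tcp_rot: [[0.999, 0.049, 0.001], [0.049, -0.999, -0.0], [0.001, 0.001, -1.0]]
contact_force: [-2.6, -0.8, 9.1]
opening: 0.005
grasp_force: 4.4
```

```bash
python3 - <<'E'
from h import *
F=[]
for i in range(8):
    c=camera("scene"); s=state();F.append([*s["position"],*s["contact_force"]])
print(np.round(np.mean(F,0),4),np.round(np.std(F,0),4))
for t in("paddle_right","paddle_left","bread","bagel"):
    print(t,[(np.round(w(r["point"],c),3).tolist(),round(r["conf"],2)) for r in place_of(c,t)[:3]])
W=cloud(c)
m=(abs(W[...,0]-.642)<.06)&(abs(W[...,1]-.098)<.014)&(W[...,2]>.1)&(W[...,2]<.19)
print("bread z",np.round(np.percentile(W[m][:,2],[50,90,97,99.5]),4))
cv2.imwrite("pics/press.png",cv2.resize(c["color"][130:260,280:440,::-1],(640,520),interpolation=cv2.INTER_CUBIC))
E
```

```text
[ 0.4919  0.0923  0.0946 -2.7433 -0.5079  8.6968] [0.     0.     0.     0.2914 0.494  0.5187]
paddle_right [([0.492, 0.091, 0.093], 0.48)]
paddle_left [([0.493, 0.172, 0.135], 0.7), ([0.638, 0.182, 0.11], 0.22)]
bread [([0.643, 0.101, 0.028], 0.69), ([0.365, 0.034, 0.0], 0.62), ([0.641, 0.141, -0.007], 0.49)]
bagel [([0.526, -0.04, 0.043], 0.84), ([0.634, 0.179, 0.11], 0.64), ([0.365, 0.159, 0.003], 0.42)]
bread z [0.1261 0.1333 0.1344 0.136 ]
```

View pics/press.png

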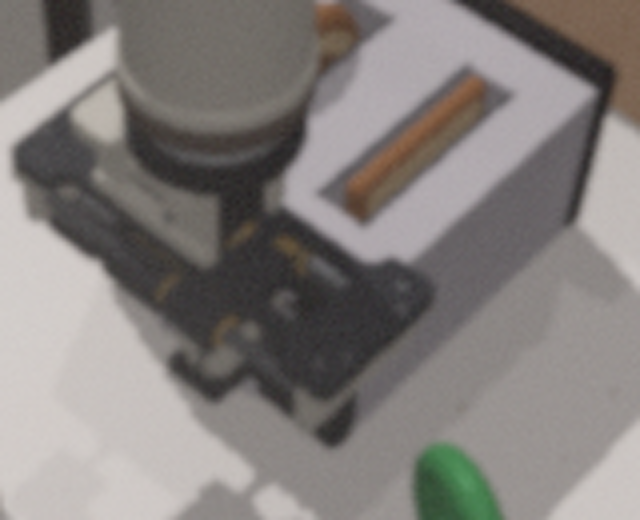

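The bread is down (350,190, top at about 0.133 m, matching 42 mm of travel) and the bagel is still up (335,35). Force is about 8.7 N, close to the third-click value. I'll hold here.

Emit:
apply_moves(
  plan="0 0 0 0;0 0 0 0;0 0 0 0;0 0 0 0;0 0 0 0;0 0 0 0;0 0 0 0;0 0 0 0;0 0 0 0;0 0 0 0;0 0 0 0;0 0 0 0;0 0 0 0;0 0 0 0;0 0 0 0;0 0 0 0;0 0 0 0;0 0 0 0;0 0 0 0;0 0 0 0",
)

```text
clock: 11.45
position: [0.4918, 0.0923, 0.0946]
tcp_rot: [[0.999, 0.049, 0.001], [0.049, -0.999, -0.0], [0.001, 0.001, -1.0]]
contact_force: [-2.6, 0.1, 9.1]
opening: 0.003
grasp_force: 4.4
```

Emit:
apply_moves(
  plan="0 0 0 0;0 0 0 0;0 0 0 0;0 0 0 0;0 0 0 0;0 0 0 0;0 0 0 0;0 0 0 0;0 0 0 0;0 0 0 0;0 0 0 0;0 0 0 0;0 0 0 0;0 0 0 0;0 0 0 0;0 0 0 0;0 0 0 0;0 0 0 0;0 0 0 0;0 0 0 0",
)

```text
clock: 13.45
position: [0.4918, 0.0923, 0.0946]
tcp_rot: [[0.999, 0.049, 0.001], [0.049, -0.999, -0.0], [0.001, 0.001, -1.0]]
contact_force: [-2.5, -0.2, 8.3]
opening: 0.004
grasp_force: 4.4
```

```bash
python3 -c "
from station import *
print(job_done())"
```

```text
the job is handed in; nothing more can be done
None
```

I pushed the bread's (right) lever down to about the third click (41–42 mm of travel at about 8.7 N), held it there for over 4 s and handed in still holding it, with the bagel up and nothing else touched that I could see; the outcome of the judging was not reported.

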